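# Put the screw tins away and clamp the drawer shut

### The job

Swing the chest's hold-down clamp up first, then pull its drawer fully open and stand every loose screw tin from the bench upright in an empty cell of the drawer, one tin to a cell, leaving the tins already there in the drawer. Once all are in, push the drawer fully shut and only then swing the clamp right down again; leave the glue bottle, the tape and the screwdriver alone.

Things in the scene. Friction and masses are not known exactly. Their poses are not given: they have to be found in the camera images.
- drawer_handle (a point): Middle of the drawer's handle, a dark steel bar 10 mm thick and 100 mm long, level, along the drawer front, 62 mm above the bench, on two end posts; its centre line is 40 mm out from the front (35 mm clear gap behind the bar). x points into the chest (drawer opens along -x), y along the bar to the left as the robot sees it, z up.
- drawer_floor (a point): Centre of the drawer's inner floor (its top face), 22 mm above the bench; moves with the drawer; axes as the handle's. Six open-topped cells, 2 rows by 3 columns: centres at x = -33.5 and +33.5 mm, y = -92, 0, +92 mm from here, each about 64 by 85 mm (x by y) inside. Partitions, side and rear walls stand 13 to 14 mm above the floor, the drawer front 56 mm (18 mm thick, its inner face at x = -71 mm).
- chest_front (a point): Point on the front top edge of the plywood chest that holds the drawer, 94 mm above the bench, above the handle; fixed to the bench, axes as the handle's. The chest spans y = -154 to +208 mm and x = 0 to +170 mm from here; the drawer's opening is 82 mm high.
- drawer (a joint): Drawer slide in m: 0 = fully shut, 0.165 = fully open at its stop. Takes about 3 N to slide, stays where left. Fully open, the rear row of cells lies 60 mm clear of the chest front.
- clamp_ball (a point): Centre of the round black ball grip, 28 mm across, at the end of the hold-down clamp's arm (a 12 mm thick steel bar). The clamp sits on the left (+y) end of the chest's top. The ball may be pinched from above at any clamp angle; it can turn between the fingers.
- clamp_hinge (a point): Hinge of the hold-down clamp, 115 mm above the bench; the hinge line is level, parallel to the handle bar (chest y). The ball is 95 mm from it.
- clamp (a joint): Clamp angle in rad: 0 = down (arm level, pointing out of the chest's front, its rubber foot on the top edge of the drawer front); grows as the ball is swung up and back; 1.57 = arm upright; 1.75 = stop. Stiff hinge: stays where left; moving it takes about 3 N at the ball.
- tin1_mid (a point): Centre (23 mm up) of a loose closed screw tin, plain metal, a squat upright cylinder 54 mm across, 46 mm high, about 0.18 kg and bottom-heavy, standing on the bench to the left of the chest at the start. May be absent.
- tin2_mid (a point): Centre (23 mm up) of a loose closed screw tin, plain metal, a squat upright cylinder 54 mm across, 46 mm high, about 0.18 kg and bottom-heavy, standing on the bench to the left of the chest at the start. May be absent.
- tin3_mid (a point): Centre (23 mm up) of a loose closed screw tin, plain metal, a squat upright cylinder 54 mm across, 46 mm high, about 0.18 kg and bottom-heavy, standing on the bench to the left of the chest at the start. May be absent.
- tin4_mid (a point): Centre (23 mm up) of a loose closed screw tin, plain metal, a squat upright cylinder 54 mm across, 46 mm high, about 0.18 kg and bottom-heavy, standing on the bench to the left of the chest at the start. May be absent.
- stored1_mid (a point): Centre (23 mm up) of a screw tin of the same kind that already stands in one of the drawer's cells at the start. May be absent (then that cell may be empty).
- stored2_mid (a point): Centre (23 mm up) of a screw tin of the same kind that already stands in one of the drawer's cells at the start. May be absent (then that cell may be empty).
- stored3_mid (a point): Centre (23 mm up) of a screw tin of the same kind that already stands in one of the drawer's cells at the start. May be absent (then that cell may be empty).
- stored4_mid (a point): Centre (23 mm up) of a screw tin of the same kind that already stands in one of the drawer's cells at the start. May be absent (then that cell may be empty).
- stored5_mid (a point): Centre (23 mm up) of a screw tin of the same kind that already stands in one of the drawer's cells at the start. May be absent (then that cell may be empty).
- stored6_mid (a point): Centre (23 mm up) of a screw tin of the same kind that already stands in one of the drawer's cells at the start. May be absent (then that cell may be empty).
- glue: White glue bottle, 56 mm across, 170 mm high, standing on the bench beyond the loose tins; origin at the centre of its underside. Bystander.
- tape: Roll of tape, 100 mm across, 48 mm high, lying flat at the right; origin at the centre of its underside. Bystander.
- driver: Screwdriver lying on the bench at the far right; origin at its middle, on the bench. Bystander.
Things that resemble listed ones, but are neither listed nor needed, are in the scene too. What is shaped like the part that bears tin2_mid but purple is not meant.

How it is judged:
On the way, in this order (a step that is already met when the one before it is completed fails the run):
1. the clamp is swung up with the drawer still shut (value of joint clamp above 1.2 rad and value of joint drawer below 0.02 m), for 0.2 s.
2. the drawer is pulled open (at least 140 mm) (value of joint drawer above 0.14 m), for 0.2 s.
3. every tin stands upright in the drawer (x of tin1_mid in the frame of drawer_floor between -0.052 and 0.052 m and y of tin1_mid in the frame of drawer_floor between -0.118 and 0.118 m and z of tin1_mid in the frame of drawer_floor between 0.018 and 0.027 m and angle between each of tin1_mid, tin2_mid, tin3_mid, tin4_mid, stored1_mid, stored2_mid, stored3_mid, stored4_mid, stored5_mid, stored6_mid's own z axis and vertical below 0.15 rad and x of tin2_mid in the frame of drawer_floor between -0.052 and 0.052 m and y of tin2_mid in the frame of drawer_floor between -0.118 and 0.118 m and z of tin2_mid in the frame of drawer_floor between 0.018 and 0.027 m and x of tin3_mid in the frame of drawer_floor between -0.052 and 0.052 m and y of tin3_mid in the frame of drawer_floor between -0.118 and 0.118 m and z of tin3_mid in the frame of drawer_floor between 0.018 and 0.027 m and x of tin4_mid in the frame of drawer_floor between -0.052 and 0.052 m and y of tin4_mid in the frame of drawer_floor between -0.118 and 0.118 m and z of tin4_mid in the frame of drawer_floor between 0.018 and 0.027 m and x of stored1_mid in the frame of drawer_floor between -0.052 and 0.052 m and y of stored1_mid in the frame of drawer_floor between -0.118 and 0.118 m and z of stored1_mid in the frame of drawer_floor between 0.018 and 0.027 m and x of stored2_mid in the frame of drawer_floor between -0.052 and 0.052 m and y of stored2_mid in the frame of drawer_floor between -0.118 and 0.118 m and z of stored2_mid in the frame of drawer_floor between 0.018 and 0.027 m and x of stored3_mid in the frame of drawer_floor between -0.052 and 0.052 m and y of stored3_mid in the frame of drawer_floor between -0.118 and 0.118 m and z of stored3_mid in the frame of drawer_floor between 0.018 and 0.027 m and x of stored4_mid in the frame of drawer_floor between -0.052 and 0.052 m and y of stored4_mid in the frame of drawer_floor between -0.118 and 0.118 m and z of stored4_mid in the frame of drawer_floor between 0.018 and 0.027 m and x of stored5_mid in the frame of drawer_floor between -0.052 and 0.052 m and y of stored5_mid in the frame of drawer_floor between -0.118 and 0.118 m and z of stored5_mid in the frame of drawer_floor between 0.018 and 0.027 m and x of stored6_mid in the frame of drawer_floor between -0.052 and 0.052 m and y of stored6_mid in the frame of drawer_floor between -0.118 and 0.118 m and z of stored6_mid in the frame of drawer_floor between 0.018 and 0.027 m), for 0.3 s.
4. the drawer is pushed shut (within 6 mm) with the clamp still up (value of joint drawer below 0.006 m and value of joint clamp above 0.6 rad), for 0.2 s.
At the end, for the whole second after the job is handed in: Every tin present stands upright (within 0.15 rad) on the floor of the drawer, the drawer is shut to within 6 mm and the clamp is down to within 0.10 rad (all of step 3 and value of joint drawer below 0.006 m and value of joint clamp below 0.1 rad and velocity of joint clamp below 0.05 rad/s); the robot touches nothing.
It fails at once if the drawer is open more than 20 mm while the clamp is down (below 0.5 rad) (value of joint drawer above 0.02 m and value of joint clamp below 0.5 rad).
It fails at once if the glue bottle is moved more than 30 mm (distance of glue from where it was at the start of the episode above 0.03 m).
It fails at once if the roll of tape is moved more than 30 mm (distance of tape from where it was at the start of the episode above 0.03 m).
It fails at once if the screwdriver is moved more than 30 mm (distance of driver from where it was at the start of the episode above 0.03 m).
Of tin1, tin2, tin3, tin4 only 2 to 4 are there at a start; the rules pass over those that are not, and their reading is None.
Of stored1, stored2, stored3, stored4, stored5, stored6 only 1 to 2 are there at a start; the rules pass over those that are not, and their reading is None.
At some moment in a run one of tin1, tin2, tin3, tin4 may be knocked a few centimetres aside while the robot is not near it.
Once in a run the grip may slacken for a moment while it holds something.
It also fails if it takes over 210 s, if anything falls off the work surface, if the arm or the gripper's body presses on something with over 40 N, if the wrist force passes 120 N, or if a joint passes its speed limit or range.

### The arm

A 7-joint arm with a two-finger parallel gripper is mounted at the origin on the work surface. World frame = base frame: x ahead of the robot, y to its left, z up, the work surface at z = 0. Lengths are in m, angles in rad, forces in N, time in s.
With the tool pointing down it reaches from about 0.425 to 0.925 m from the base axis. Payload 6.8 kg.
Tool frame: the origin (TCP) lies at the very end of the fingers, on their centre line; the grasp point (between the pads) lies bot.grip_point_offset behind it (bot.grip_point_offset is the distance from the TCP to the grasp point, in m); z points along the fingers, y is the line along which they close (so a half turn about z gives the same grasp; the last joint's range is limited). The gripper opens to 85 mm and grips with 20 to 120 N. Pads are 22 mm wide; open, the fingers measure 114 mm over their backs; the gripper's body (76 mm by 85 mm) begins 54 mm behind the grasp point. The pads swing forward as they close: fully open they stand 13 mm farther back than shut.
Start: joints at [1.034, 0.477, 0.022, 1.555, -0.011, 1.109, -0.083], TCP at [0.281, -0.614, 0.231] pointing down, gripper open.
Joint ranges: [-2.96, 2.96], [-0.34, 2.1], [-1.41, 1.46], [0.24, 2.44], [-1.37, 4.51], [0.17, 1.92], [-2.96, 2.96]. Speed limits (rad/s): [2.39, 2.39, 3.14, 3.14, 3.14, 3.14, 3.14].

### API

Orientations are given as a unit quaternion [w, x, y, z].
In Python, from station import bot, imaging gives the robot as it stands. The module is installed in compiled form; this text tells all that it offers.
- The arm moves only by the tool carry_out, never from a script. Its argument "targets" is one flat list of numbers, 5 for each row, row after row: the closure in counts, from 0 (fully open) to 255 (shut), then the shift along the world's x, y, z in mm, then the turn about the world's z in degrees. A call has 1 to 20 rows; each row shifts and turns the commanded pose from where the row before left it; what a row does not reach is not made up. A row lasts 1/10 s, in which the tool goes at most 50 mm and 8.59 degrees, less where a joint would pass 70% of its speed; a pose out of reach is approached as far as the arm can. A call is refused whole if a number of a shift passes 50 or a number of a turn 8.59, either way. A call with a gripper value outside its range is refused whole. The fingers move at their own pace and stop on an object; "newtons" is the grip in N (left out, the last holds). Time passes only in rows, so rows that do not move let the fingers close. It gives the time, the measured TCP pose, the force, the opening and the grip force at its end, in the units of the state.
- bot.get_obs(): the state, without advancing time (a new reading comes with each control period).
- imaging.read_camera(name): name is "scene" or "top" or "wrist"; returns a dict with "frame" (384x512x3 uint8, red, green, blue), "fov_y" (degrees; the focal length in pixels is half the picture's height over the tangent of half this angle, whatever the lens; pixels are square), "cx", "cy" (the principal point, pixels), "pose" (4x4, takes a point from camera to world coordinates); the wrist camera has in their place "tool_from_camera" (4x4, takes a point from camera to tool coordinates, whose origin is the TCP and whose axes are the flange's). Camera axes: x right, y up, looking along -z (the intrinsics and any distortion apply to the point x, -y, -z); pixel columns grow to the right and rows downward; lengths in m; the calibration is good to about 2 mm. The wrist camera is an equidistant fisheye: a pixel r from the principal point sees the ray r / f radians off the axis. A picture is of the moment at which its call begins: read the wrist's pose just before it. There is no depth.
- bot.hand_in(): hands the job in; it is judged then, once.
The state is a dict: "t": time; "q": joint angles; "joint_vel": joint speeds; "joint_torque": joint torques, N m; "eef_pos": TCP position; "tool_rot": TCP orientation; "contact_force": force on the tool from outside, world axes, zero at the start; "torque": the same for the moment, N m; "gripper_width": opening from 0.0 (shut) to 1.0 (fully open); "grasp_force": force on a finger pad.
Only numpy, scipy, OpenCV 4.12 (cv2) and the standard library are available. Lean on these libraries where they do the work, as an engineer would, in place of code of your own. Each camera call takes 0.05 s, during which the arm holds its last target. There are 200 camera calls.

## Working session

There is one attempt and no reset: what is moved stays moved. The work goes in short steps, Python scripts to look and compute and a tool call to move; the robot and the scene stay as the last step left them, time stands still between calls to the robot, and variables do not carry over. Pictures are saved under pics/ and viewed, at most 14 in all, crops included, and the job is handed in when it is done.

Besides the shell and the picture viewer there is one more tool, called after "Emit:" as name(argument=value, ...) on one line, values as JSON. carry_out: Moves the arm, as the interface text tells. Its arguments: {"type":"object","properties":{"targets":{"type":"array","items":{"type":"number"}},"newtons":{"type":"number"}},"required":["targets"]}

```bash
mkdir -p pics; cat > h.py <<'E'
from station import bot, imaging
import numpy as np, cv2
from scipy.spatial.transform import Rotation as R
def cam(n):
    o=bot.get_obs(); c=imaging.read_camera(n)
    c['f']=c['frame'].shape[0]/2/np.tan(np.radians(c['fov_y'])/2)
    if 'pose' not in c:
        T=np.eye(4); q=o['tool_rot']; T[:3,:3]=R.from_quat([q[1],q[2],q[3],q[0]]).as_matrix(); T[:3,3]=o['eef_pos']
        c['pose']=T@c['tool_from_camera']; c['fish']=True
    return c
def save(c,n,box=None,s=1):
    f=c['frame'][:,:,::-1]
    if box: f=f[box[1]:box[3],box[0]:box[2]]
    cv2.imwrite('pics/'+n+'.png',cv2.resize(f,None,fx=s,fy=s,interpolation=cv2.INTER_CUBIC))
def ray(c,u,v):
    x,y=(u-c['cx'])/c['f'],(v-c['cy'])/c['f']
    if c.get('fish'):
        r=np.hypot(x,y); k=np.sin(r)/r if r>1e-9 else 1
        d=np.array([x*k,-y*k,-np.cos(r)])
    else: d=np.array([x,-y,-1.])
    return c['pose'][:3,3],c['pose'][:3,:3]@d
def onz(c,u,v,z):
    p,d=ray(c,u,v); return p+d*(z-p[2])/d[2]
def proj(c,P):
    p=c['pose'][:3,:3].T@(np.array(P)-c['pose'][:3,3]); x,y,z=p[0],-p[1],-p[2]
    if c.get('fish'):
        h=np.hypot(x,y); a=np.arctan2(h,z)/h if h>1e-9 else 1/z
        return c['cx']+c['f']*x*a,c['cy']+c['f']*y*a
    return c['cx']+c['f']*x/z,c['cy']+c['f']*y/z
def tri(c1,uv1,c2,uv2):
    p,d=ray(c1,*uv1);q,e=ray(c2,*uv2);d=d/np.linalg.norm(d);e=e/np.linalg.norm(e)
    s=np.linalg.lstsq(np.c_[d,-e],q-p,rcond=None)[0]; a=p+s[0]*d;b=q+s[1]*e
    return (a+b)/2,np.linalg.norm(a-b)
E
python3 - <<'E'
from h import *
import pickle
a=cam('top');b=cam('scene');pickle.dump((a,b),open('v0.pkl','wb'))
save(a,'top0',s=1.5);save(b,'scene0',s=1.5)
o=bot.get_obs();print({k:np.round(v,3) for k,v in o.items()},bot.grip_point_offset)
for c in(a,b):print(np.round(c['pose'],3),c['f'],c['cx'],c['cy'], [k for k in c])
E
```

```text
{'t': np.float64(0.1), 'q': array([ 1.034,  0.478,  0.022,  1.556, -0.011,  1.109, -0.083]), 'joint_vel': array([ 0.001,  0.   ,  0.002, -0.004, -0.001, -0.002,  0.001]), 'joint_torque': array([ 4.0000e-03, -5.9777e+01,  1.6140e+00, -2.8196e+01,  1.3000e-02,
        5.0000e-03,  0.0000e+00]), 'eef_pos': array([ 0.28 , -0.613,  0.23 ]), 'tool_rot': array([-0.001,  0.977,  0.213, -0.   ]), 'contact_force': array([-0.424, -0.304, -0.126]), 'torque': array([-0.006, -0.03 , -0.01 ]), 'grasp_force': np.float64(0.0), 'gripper_width': np.float64(1.0)} 0.0187
[[-1.000e-03  9.880e-01 -1.520e-01  3.780e-01]
 [-1.000e+00  1.000e-03  1.200e-02 -5.500e-02]
 [ 1.200e-02  1.520e-01  9.880e-01  1.325e+00]
 [ 0.000e+00  0.000e+00  0.000e+00  1.000e+00]] 409.1816898512621 255.08139332511405 186.31300253586184 ['frame', 'fov_y', 'cx', 'cy', 'pose', 'f']
[[ 0.711 -0.484  0.51   1.064]
 [ 0.702  0.467 -0.537 -0.595]
 [ 0.021  0.74   0.672  0.744]
 [ 0.     0.     0.     1.   ]] 359.1187992240629 253.63165732315665 192.79552275047655 ['frame', 'fov_y', 'cx', 'cy', 'pose', 'f']
```

View pics/top0.png

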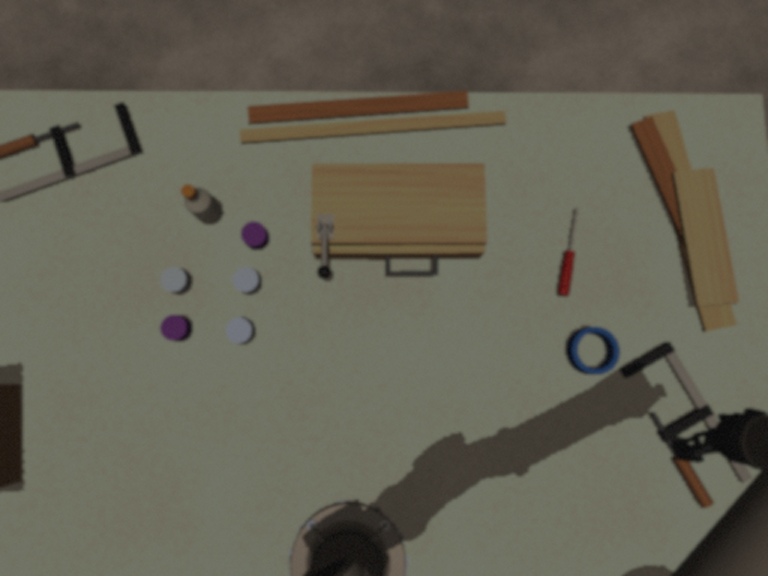

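View pics/scene0.png

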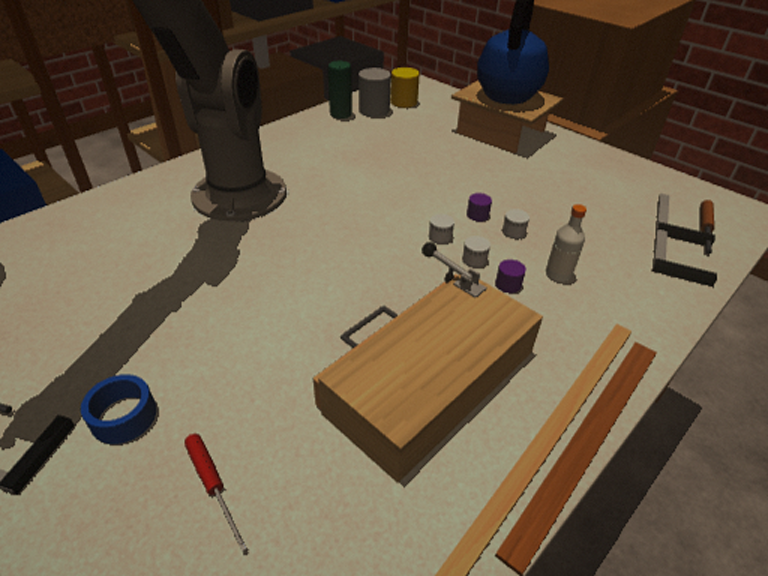

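The top view shows three plain-metal tins at display px (175,280), (246,280) and (239,330). The purple tins at (255,235) and (175,327) are look-alikes and not meant. The clamp ball is at (324,271), the handle bar at (387–437,272), and the glue at (198,200).

```bash
python3 - <<'E'
from h import *
import pickle
a,b=pickle.load(open('v0.pkl','rb'))
save(a,'crop0',(95,125,335,240),3.3)
T=lambda u,v:(u/1.5,v/1.5)
print('ball',tri(a,T(324,271),b,T(429,249)))
for n,p,z in [('barL',(387,273),.062),('barR',(437,273),.062),('FL',(312,253),.094),('FR',(486,253),.094),('BL',(313,164),.094),('BR',(485,164),.094),('hinge',(325,222),.115),('tape',(594,351),.048)]: print(n,np.round(onz(a,*T(*p),z),4))
g=cv2.cvtColor(a['frame'],cv2.COLOR_RGB2HSV)
for u,v in[(175,280),(246,280),(239,330),(255,235),(175,327)]:
    print(u,v,g[int(v/1.5),int(u/1.5)],np.round(onz(a,*T(u,v),.046),4))
print('glue',tri(a,T(188,190),b,T(579,211)))
m=((g[:,:,1]<40)&(g[:,:,2]>125)).astype('uint8')
n,l,s,c=cv2.connectedComponentsWithStats(m)
for i in range(1,n):
    if s[i,4]>100: print(s[i],c[i],np.round(onz(a,*c[i],.046),4))
E
```

```text
ball (array([0.57943627, 0.04536787, 0.12448723]), np.float64(0.0010384190128043611))
barL [ 0.5862 -0.0803  0.062 ]
barR [ 0.5862 -0.1847  0.062 ]
FL [0.6221 0.0732 0.094 ]
FR [ 0.6225 -0.2824  0.094 ]
BL [0.8113 0.0742 0.094 ]
BR [ 0.8123 -0.2855  0.094 ]
hinge [0.6818 0.0458 0.115 ]
tape [ 0.4246 -0.5101  0.048 ]
175 280 [ 90   7 116] [0.5736 0.3645 0.046 ]
246 280 [108  21 122] [0.5737 0.2159 0.046 ]
239 330 [112  22 125] [0.4687 0.227  0.046 ]
255 235 [146 129  79] [0.6705 0.1999 0.046 ]
175 327 [146 126  79] [0.475  0.3596 0.046 ]
glue (array([0.7327859 , 0.30931904, 0.1618561 ]), np.float64(0.0022333512813731446))
```

View pics/crop0.png

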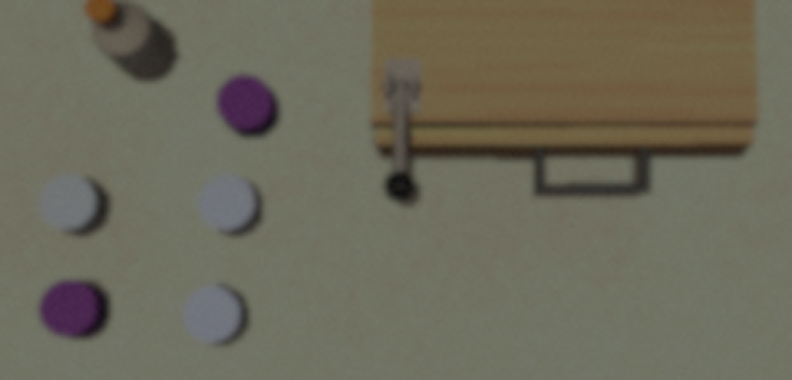

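Of the five tin-shaped things, the plain silver ones at crop px (72,204), (230,204) and (214,314) fit the description. The purple ones at (247,103) and (73,308) are excluded. Next I move above the clamp ball.

Emit:
carry_out(targets=[0,10,20,0,-1.5,0,19,42,0,-1.5,0,19,42,0,-1.5,0,19,42,0,-1.5,0,19,42,0,-1.5,0,19,42,0,-1.5,0,19,42,0,-1.5,0,19,42,0,-1.5,0,19,42,0,-1.5,0,19,42,0,-1.5,0,19,42,0,-1.5,0,19,42,0,-1.5,0,19,42,0,-1.5,0,19,42,0,-1.5,0,19,42,0,-1.5,0,19,42,0,-1.5,0,5,10,0,-0.6,0,0,0,0,0,0,0,0,0,0], newtons=40)

```text
t: 2.0
eef_pos: [0.5801, 0.0445, 0.2308]
tool_rot: [0.001, 1.0, -0.001, -0.001]
contact_force: [-1.5, -0.6, -0.5]
gripper_width: 1.001
grasp_force: 0.0
```

```bash
python3 - <<'E'
from h import *
c=cam('wrist');save(c,'w1',s=1.5);o=bot.get_obs()
print(o['t'],o['eef_pos'],o['tool_rot'],np.round(o['q'],2),c['f'])
for n,P in [('ball',(.579,.045,.115)),('hinge',(.674,.045,.115)),('bar',(.586,-.132,.062))]:print(n,np.array(proj(c,P))*1.5)
E
```

```text
2.05 [0.5800397  0.04380938 0.23091097] [ 6.69893441e-04  9.99998679e-01 -1.37408047e-03 -5.53003365e-04] [ 0.02  0.34 -0.25  1.77  0.1   1.05 -1.84] 297.3186396354542
ball [380.67059029 284.78310362]
hinge [380.48077829 123.96583098]
bar [607.40473191 258.07106687]
```

View pics/w1.png

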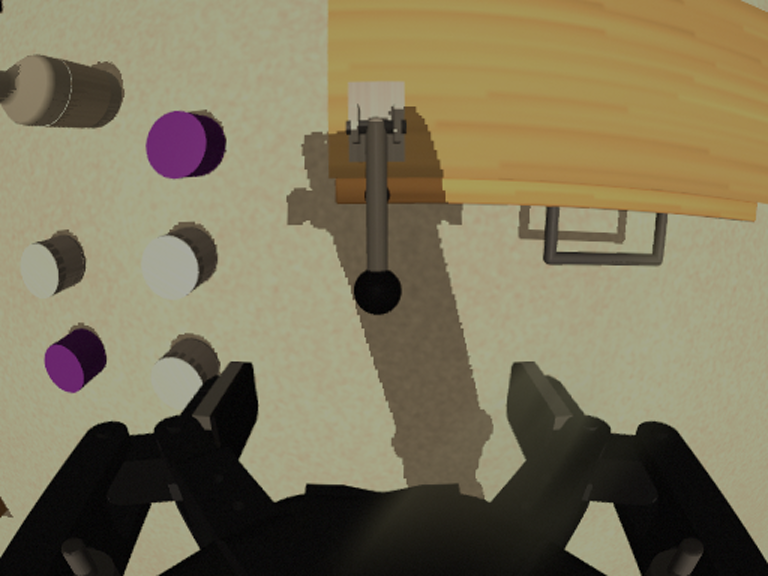

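The wrist view matches the prediction. The ball is at (378,291), about 4 mm nearer than estimated. Descend and pinch.

Emit:
carry_out(targets=[0,-4,2,-40,0,0,0,0,-40,0,0,0,0,-30,0,0,0,0,-20,0,0,0,0,-7,0,255,0,0,0,0,255,0,0,0,0,255,0,0,0,0,255,0,0,0,0,255,0,0,0,0,255,0,0,0,0,255,0,0,0,0], newtons=50)

```text
t: 3.25
eef_pos: [0.5773, 0.0472, 0.0948]
tool_rot: [0.0, 1.0, -0.001, 0.001]
contact_force: [1.7, -5.4, 2.3]
gripper_width: 0.299
grasp_force: 48.9
```

Emit:
carry_out(targets=[255,0.5,0,9.5,0,255,1.4,0,9.4,0,255,2.4,0,9.2,0,255,3.2,0,8.9,0,255,4.1,0,8.6,0,255,5,0,8.1,0,255,5.8,0,7.6,0,255,6.5,0,7,0,255,7.1,0,6.3,0,255,7.7,0,5.5,0,255,8.2,0,4.7,0,255,8.7,0,3.9,0,255,9,0,3,0,255,9.3,0,2.1,0,255,9.4,0,1.1,0,255,4,0,0.2,0,255,0,0,0,0,255,0,0,0,0])

```text
t: 5.05
eef_pos: [0.6702, 0.0478, 0.1903]
tool_rot: [0.0, 1.0, -0.0, 0.001]
contact_force: [0.0, -4.9, -3.2]
gripper_width: 0.275
grasp_force: 48.2
```

Emit:
carry_out(targets=[0,0,0,0,0,0,0,0,0,0,0,0,0,0,0,0,0,0,25,0,0,0,0,35,0,255,-15,-40,0,0,255,-17,-45,0,0,255,-15,-45,0,0,255,-15,-45,0,0,255,0,-5,0,0,255,0,0,0,0])

```text
t: 6.15
eef_pos: [0.6069, -0.1335, 0.2499]
tool_rot: [0.0, 1.0, -0.002, 0.001]
contact_force: [0.1, 1.0, -0.5]
gripper_width: 0.001
grasp_force: 0.0
```

```bash
python3 - <<'E'
from h import *
c=cam('wrist');save(c,'w2',s=1.3);o=bot.get_obs()
print(o['t'],o['eef_pos'])
for n,P in [('bar',(.586,-.132,.062)),('front',(.626,-.132,.078)),('ball',(.665,.047,.21))]:print(n,np.array(proj(c,P))*1.3)
E
```

```text
6.2 [ 0.60743038 -0.13108474  0.24980305]
bar [329.13957743 246.89179218]
front [328.86807214 205.26976154]
ball [ 27.8235379  187.71707063]
```

View pics/w2.png

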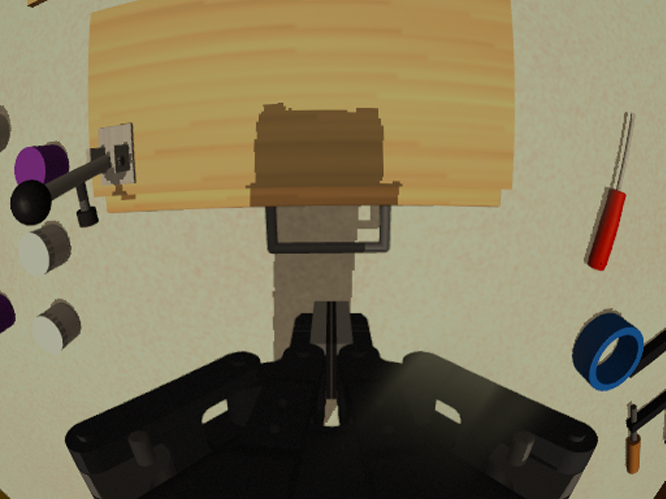

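The clamp is up (ball at (30,202)), and the bar at (329,247) is exactly where predicted. I lower the closed fingers into the gap behind the bar and hook-pull the drawer.

Emit:
carry_out(targets=[255,1,0,-45,0,255,0,0,-45,0,255,0,0,-45,0,255,0,0,-35,0,255,0,0,-20,0,255,0,0,-14,0,255,0,0,0,0])

```text
t: 6.9
eef_pos: [0.6075, -0.1295, 0.0437]
tool_rot: [-0.001, 1.0, 0.001, -0.001]
contact_force: [-0.3, -0.5, -0.1]
gripper_width: -0.004
grasp_force: 0.0
```

Emit:
carry_out(targets=[255,-5,0,0,0,255,-8,0,0,0,255,-12,0,0,0,255,-15,0,0,0,255,-15,0,0,0,255,-15,0,0,0,255,-15,0,0,0,255,-15,0,0,0,255,-15,0,0,0,255,-15,0,0,0,255,-15,0,0,0,255,-12,0,0,0,255,-8,0,0,0,255,-5,0,0,0,255,0,0,0,0,255,0,0,0,0])

```text
t: 8.5
eef_pos: [0.4372, -0.1319, 0.0451]
tool_rot: [-0.0, 1.0, -0.0, -0.001]
contact_force: [0.2, 0.8, -0.2]
gripper_width: 0.001
grasp_force: 0.0
```

Emit:
carry_out(targets=[255,5,0,0,0,255,0,0,30,0,255,0,0,45,0,255,0,0,45,0,255,0,0,45,0,0,0,40,40,0,0,0,45,0,0,0,0,45,0,0,0,0,45,0,0,0,0,45,0,0,0,0,45,0,0,0,0,0,0,0])

```text
t: 9.7
eef_pos: [0.4423, 0.1353, 0.2461]
tool_rot: [-0.002, 1.0, 0.005, -0.0]
contact_force: [0.6, -0.2, -0.4]
gripper_width: 0.998
grasp_force: 0.0
```

```bash
python3 - <<'E'
from h import *
import pickle
a=cam('top');c=cam('wrist');pickle.dump((a,c),open('v1.pkl','wb'))
f=np.hstack([a['frame'][100:284,90:350],a['frame'][100:284,90:350]*0])[:,:260]
save(a,'top2',(90,90,340,270),3);print(bot.get_obs()['eef_pos'])
save(c,'w3',s=1.5)
E
```

```text
[0.44271366 0.12950494 0.24541124]
```

View pics/top2.png

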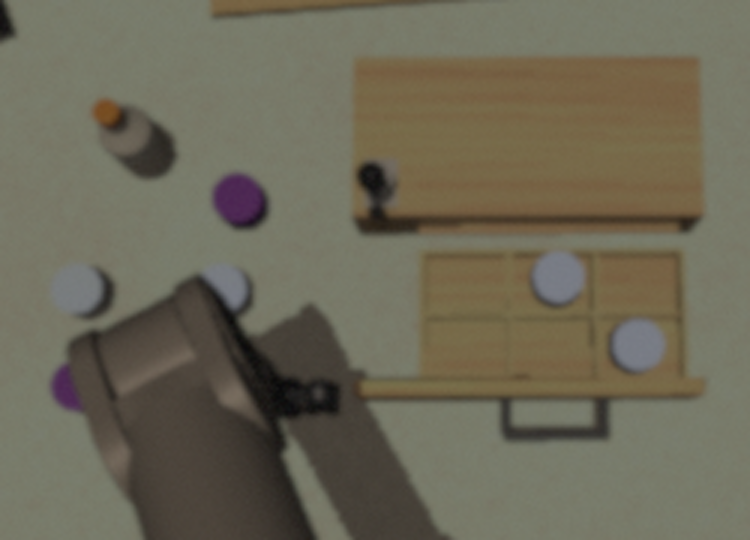

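View pics/w3.png

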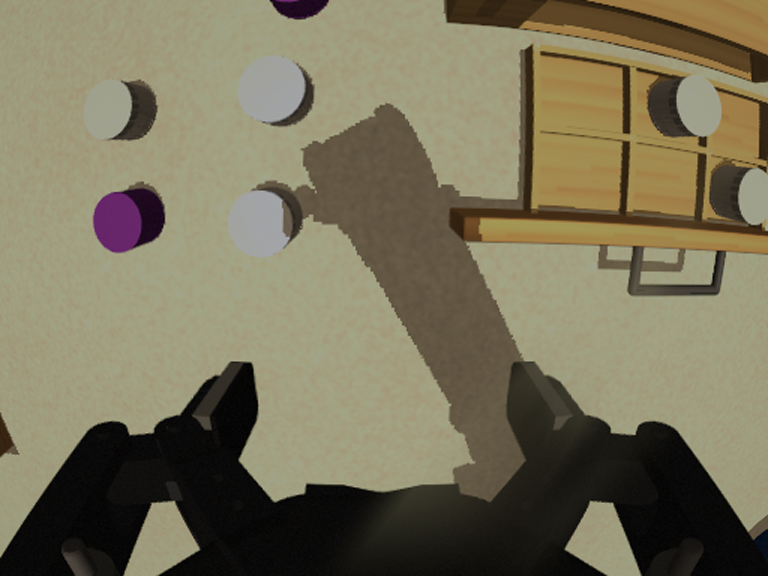

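The drawer is open. Tins stand in rear-middle, top-crop px (558,278), and front-right (638,345). Rear-left, front-left, front-middle and rear-right are free. In the wrist view the loose silver tins are at (273,90), (112,110) and (257,222).

```bash
python3 - <<'E'
from h import *
import pickle
a,c=pickle.load(open('v1.pkl','rb'))
for n,(u,v) in dict(wallL=(423,285),wallR=(683,285),p1=(510,285),p2=(594,285),rear=(465,253),mid=(465,318)).items(): print(n,np.round(onz(a,90+u/3,90+v/3,.036),4))
print('frontTopEdgeInner',onz(a,90+465/3,90+379/3,.078),'bar',onz(a,90+555/3,90+434/3,.062))
for n,u,v in(('st1',558,278),('st2',638,345)):print(n,onz(a,90+u/3,90+v/3,.068))
for n,u,v in[('A',273,90),('B',108,110),('C',257,222)]:print(n,np.round(onz(c,u/1.5,v/1.5,.046),4))
E
```

```text
wallL [0.5807 0.0053 0.036 ]
wallR [ 0.5809 -0.2714  0.036 ]
p1 [ 0.5808 -0.0872  0.036 ]
p2 [ 0.5808 -0.1766  0.036 ]
rear [ 0.6153 -0.0393  0.036 ]
mid [ 0.5454 -0.0394  0.036 ]
frontTopEdgeInner [ 0.47746065 -0.04009072  0.078     ] bar [ 0.42241024 -0.1320769   0.062     ]
st1 [ 0.58311414 -0.13623456  0.068     ]
st2 [ 0.51323644 -0.21807611  0.068     ]
A [0.5729 0.2162 0.046 ]
B [0.5732 0.3678 0.046 ]
C [0.4691 0.2308 0.046 ]
```

Emit:
carry_out(targets=[0,9,35,-25,0,0,9,35,-25,0,0,8,30,-25,0,0,0,0,0,0,0,0,0,0,0])

```text
t: 10.3
eef_pos: [0.4688, 0.2271, 0.1698]
tool_rot: [0.001, 1.0, -0.001, -0.001]
contact_force: [0.6, -0.3, 0.1]
gripper_width: 1.0
grasp_force: 0.0
```

```bash
cat >> h.py <<'E'
def tins(c,z=.046,lo=90):
    g=cv2.cvtColor(cv2.medianBlur(c['frame'],5),cv2.COLOR_RGB2HSV)
    m=((g[:,:,1]<45)&(g[:,:,2]>lo)).astype('uint8'); m=cv2.morphologyEx(m,cv2.MORPH_OPEN,np.ones((5,5)))
    out=[]
    for k in cv2.findContours(m,cv2.RETR_EXTERNAL,cv2.CHAIN_APPROX_NONE)[0]:
        if cv2.contourArea(k)<300: continue
        P=np.array([onz(c,*p[0],z)[:2] for p in k],'float32'); (x,y),r=cv2.minEnclosingCircle(P)
        if r<.06: out.append((np.round([x,y,r],4),k.mean(0)[0].round()))
    return out
E
python3 - <<'E'
from h import *
import pickle
a,c0=pickle.load(open('v1.pkl','rb'))
c=cam('wrist');o=bot.get_obs();print(o['eef_pos']);print(*tins(c),sep='\n')
print('prev',*tins(c0),sep='\n')
for n,u,v in[('midL',540,132),('midR',622,138),('rearL',548,49),('rearR',620,65)]:print(n,np.round(onz(c0,u/1.5,v/1.5,.036),4))
print(cv2.cvtColor(c0['frame'],cv2.COLOR_RGB2HSV)[[60,73,148],[180,75,165]])
save(c,'w4',s=1)
E
```

```text
[0.46929045 0.22661021 0.17058751]
(array([0.4538, 0.2418, 0.0205]), array([238., 202.]))
(array([0.5752, 0.37  , 0.0272]), array([106.,  80.]))
(array([0.5752, 0.2192, 0.0279]), array([267.,  62.]))
prev
(array([0.4672, 0.2314, 0.0293]), array([171., 149.]))
(array([ 0.5137, -0.2419,  0.0293]), array([503., 131.]))
(array([0.575 , 0.37  , 0.0273]), array([71., 72.]))
(array([ 0.5904, -0.1535,  0.029 ]), array([465.,  70.]))
(array([0.5755, 0.2191, 0.028 ]), array([180.,  58.]))
midL [0.5446 0.0048 0.036 ]
midR [ 0.5479 -0.0731  0.036 ]
rearL [ 0.6162 -0.0023  0.036 ]
rearR [ 0.6129 -0.0709  0.036 ]
[[ 60   2 162]
 [ 32  27 161]
 [ 75   3 164]]
```

View pics/w4.png

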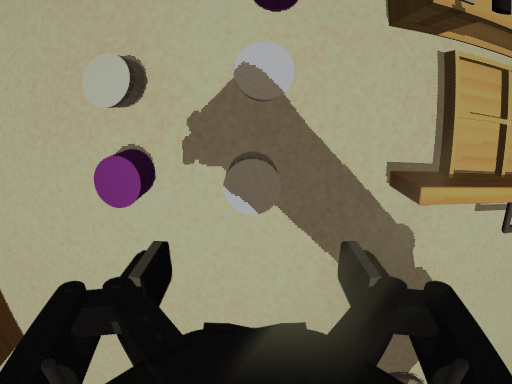

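Shadowed tin C is centred at about (252,188), close to the earlier estimate. Grasp it.

Emit:
carry_out(targets=[0,-1,4,-40,0,0,0,0,-40,0,0,0,0,-40,0,0,0,0,-25,0,0,0,0,-13,0,255,0,0,0,0,255,0,0,0,0,255,0,0,0,0,255,0,0,0,0,255,0,0,0,0,255,0,0,20,0,255,0,0,40,0,255,0,0,40,0,255,0,0,0,0], newtons=50)

```text
t: 11.75
eef_pos: [0.4713, 0.2347, 0.1186]
tool_rot: [-0.002, 1.0, -0.0, 0.005]
contact_force: [1.0, 1.7, -1.6]
gripper_width: 0.617
grasp_force: 53.1
```

Emit:
carry_out(targets=[255,10,-20,10,0,255,15,-35,10,0,255,15,-40,0,0,255,15,-40,0,0,255,15,-40,0,0,255,15,-40,0,0,255,15,-35,0,0,255,11,-23,0,0,255,0,0,0,0,255,0,0,0,0])

```text
t: 12.75
eef_pos: [0.5786, -0.041, 0.1325]
tool_rot: [-0.0, 1.0, -0.001, -0.0]
contact_force: [-0.2, 1.1, -1.9]
gripper_width: 0.619
grasp_force: 53.2
```

```bash
python3 - <<'E'
from h import *
import pickle
c=cam('wrist');o=bot.get_obs();print(o['eef_pos'],o['gripper_width'])
pickle.dump(c,open('v2.pkl','wb'));save(c,'w5',s=1.5)
for n,P in [('RLc',(.581,-.04,.022)),('part',(.547,-.04,.036)),('partL',(.547,0,.036)),('rear',(.615,-.04,.036)),('tintop',(.581,-.04,.158))]:print(n,np.array(proj(c,P))*1.5)
E
```

```text
[ 0.57843365 -0.03977279  0.13259104] 0.6168154990870809
RLc [380.11421667 281.62755497]
part [380.19284541 344.37016645]
partL [312.02411499 344.03484065]
rear [379.9083597  227.68241339]
tintop [378.93738212 400.09404785]
```

View pics/w5.png

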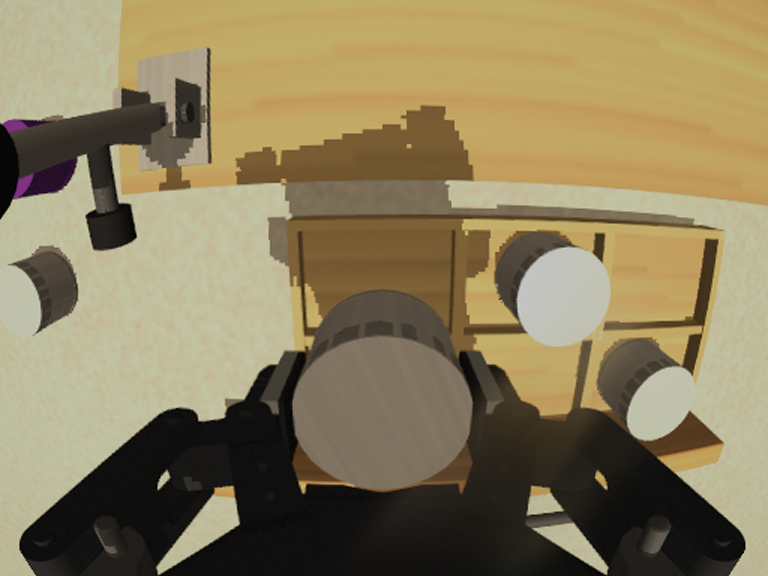

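```bash
python3 - <<'E'
from h import *
import pickle
c=pickle.load(open('v2.pkl','rb'));g=c['frame'].sum(2)//3
for u in (208,212,318,326): print(u,list(g[210:232,u]))
for u in (230,280): print(u,list(g[138:160,u]))
for u,v in[(208,220),(208,222),(318,220),(318,216),(230,146),(230,150),(280,146),(280,150)]:print(u,v,np.round(onz(c,u,v,.036),4))
E
```

```text
208 [np.uint64(159), np.uint64(158), np.uint64(159), np.uint64(159), np.uint64(159), np.uint64(159), np.uint64(158), np.uint64(154), np.uint64(88), np.uint64(62), np.uint64(60), np.uint64(60), np.uint64(60), np.uint64(74), np.uint64(123), np.uint64(150), np.uint64(146), np.uint64(135), np.uint64(127), np.uint64(108), np.uint64(79), np.uint64(68)]
212 [np.uint64(157), np.uint64(159), np.uint64(159), np.uint64(159), np.uint64(160), np.uint64(159), np.uint64(143), np.uint64(118), np.uint64(77), np.uint64(74), np.uint64(72), np.uint64(69), np.uint64(69), np.uint64(69), np.uint64(70), np.uint64(71), np.uint64(70), np.uint64(70), np.uint64(70), np.uint64(68), np.uint64(63), np.uint64(56)]
318 [np.uint64(157), np.uint64(157), np.uint64(158), np.uint64(159), np.uint64(158), np.uint64(149), np.uint64(90), np.uint64(84), np.uint64(66), np.uint64(59), np.uint64(59), np.uint64(59), np.uint64(87), np.uint64(135), np.uint64(158), np.uint64(159), np.uint64(159), np.uint64(158), np.uint64(158), np.uint64(158), np.uint64(158), np.uint64(156)]
326 [np.uint64(157), np.uint64(158), np.uint64(158), np.ui
[... 557 characters left out ...]
np.uint64(86), np.uint64(86), np.uint64(87), np.uint64(87), np.uint64(86)]
280 [np.uint64(105), np.uint64(105), np.uint64(105), np.uint64(104), np.uint64(98), np.uint64(61), np.uint64(61), np.uint64(68), np.uint64(87), np.uint64(92), np.uint64(92), np.uint64(91), np.uint64(92), np.uint64(93), np.uint64(91), np.uint64(87), np.uint64(84), np.uint64(86), np.uint64(86), np.uint64(86), np.uint64(87), np.uint64(87)]
208 220 [ 5.559e-01 -5.000e-04  3.600e-02]
208 222 [ 5.54e-01 -4.00e-04  3.60e-02]
318 220 [ 0.5555 -0.0966  0.036 ]
318 216 [ 0.5593 -0.0963  0.036 ]
230 146 [ 0.6199 -0.0212  0.036 ]
230 150 [ 0.6166 -0.0211  0.036 ]
280 146 [ 0.6198 -0.0616  0.036 ]
280 150 [ 0.6165 -0.0617  0.036 ]
```

```bash
python3 - <<'E'
from h import *
import pickle
c=pickle.load(open('v2.pkl','rb'))
e=np.array([(294,400),(472,400),(382,488),(382,336)])/1.5
for z in(.160,.1665,.17):print(z,[np.round(onz(c,*p,z)[:2],4) for p in e])
E
```

```text
0.16 [array([ 0.5818, -0.0145]), array([ 0.5816, -0.068 ]), array([ 0.5472, -0.0409]), array([ 0.6028, -0.0409])]
0.1665 [array([ 0.5856, -0.016 ]), array([ 0.5855, -0.0664]), array([ 0.553 , -0.0409]), array([ 0.6054, -0.0409])]
0.17 [array([ 0.5877, -0.0168]), array([ 0.5876, -0.0656]), array([ 0.5561, -0.0409]), array([ 0.6069, -0.0409])]
```

Emit:
carry_out(targets=[255,6.5,1,-20,0,255,0,0,-25,0,255,0,0,-20,0,255,0,0,-12,0,255,0,0,-8,0,255,0,0,-4,0,255,0,0,0,0,255,0,0,0,0])

```text
t: 13.6
eef_pos: [0.586, -0.0394, 0.0445]
tool_rot: [0.0, 1.0, -0.0, 0.001]
contact_force: [0.5, 0.6, -1.3]
gripper_width: 0.621
grasp_force: 53.2
```

Emit:
carry_out(targets=[255,0,0,-3,0,255,0,0,0,0,50,0,0,0,0,50,0,0,0,0,50,0,0,0,0,50,0,0,25,0,50,0,0,40,0,0,0,0,40,0,0,0,45,20,0,0,0,45,0,0,0,0,45,0,0,0,-2,45,0,0,0,-2,45,0,0,0,-2,30,0,0,0,0,0,0,0,0,0,0,0,0])

```text
t: 15.2
eef_pos: [0.5792, 0.216, 0.1658]
tool_rot: [0.0, 1.0, 0.001, -0.0]
contact_force: [0.3, -0.4, -0.8]
gripper_width: 1.003
grasp_force: 0.0
```

```bash
python3 - <<'E'
from h import *
c=cam('wrist');o=bot.get_obs();print(o['eef_pos']);print(*tins(c),sep='\n')
t=cam('top');print('top',*tins(t,.068,85),sep='\n')
save(c,'w6',s=1.2)
E
```

```text
[0.57962165 0.21442184 0.1656052 ]
(array([ 0.5786, -0.0634,  0.0297]), array([491., 190.]))
(array([0.575 , 0.3699, 0.0273]), array([103., 191.]))
top
```

View pics/w6.png

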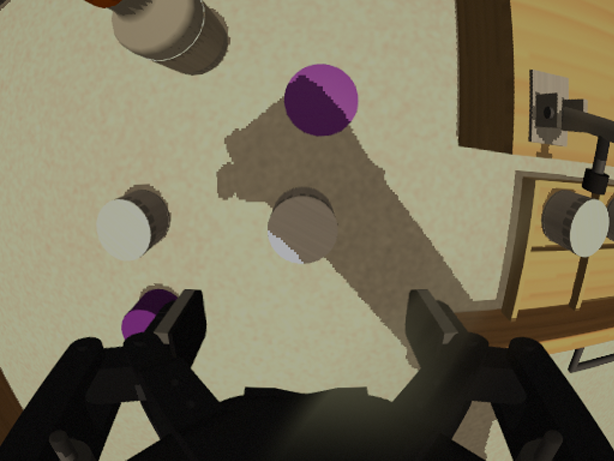

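Tin C stands in the rear-left cell at (585,225). Tin A is in shadow at (301,230). Grasp it.

Emit:
carry_out(targets=[0,-5,3,-40,0,0,0,0,-40,0,0,0,0,-35,0,0,0,0,-22,0,0,0,0,-12,0,255,0,0,0,0,255,0,0,0,0,255,0,0,0,0,255,0,0,0,0,255,0,0,0,0])

```text
t: 16.3
eef_pos: [0.5757, 0.2188, 0.0184]
tool_rot: [-0.0, 1.0, -0.0, 0.001]
contact_force: [0.1, -0.8, 7.3]
gripper_width: 0.617
grasp_force: 53.3
```

Emit:
carry_out(targets=[255,0,0,25,0,255,0,0,45,0,255,-5,-20,45,0,255,-8,-40,5,0,255,-8,-45,0,0,255,-8,-45,0,0,255,-8,-45,0,0,255,-8,-40,0,0,255,-8,-22,0,0,255,-5,0,0,0,255,0,0,0,0,255,0,0,0,0])

```text
t: 17.5
eef_pos: [0.5167, -0.0372, 0.1371]
tool_rot: [-0.0, 1.0, 0.001, 0.0]
contact_force: [-0.3, 0.6, -1.9]
gripper_width: 0.622
grasp_force: 53.2
```

```bash
python3 - <<'E'
from h import *
import pickle
c=cam('wrist');o=bot.get_obs();print(o['eef_pos'],o['gripper_width'])
pickle.dump(c,open('v3.pkl','wb'));save(c,'w7',s=1.5)
for n,P in [('FL',(.5165,-.04,.022)),('part',(.550,-.04,.036)),('rear',(.6155,-.04,.036))]:print(n,np.array(proj(c,P))*1.5)
e=np.array([(294,400),(472,400),(382,488),(382,336)])/1.5
for z in(o['eef_pos'][2]+.0275,):print(z,[np.round(onz(c,*p,z)[:2],4) for p in e])
E
```

```text
[ 0.51695553 -0.03695617  0.13703964] 0.6176819929009435
FL [386.5259111  284.07711902]
part [387.0645637 232.295512 ]
rear [387.43925623 113.18789633]
0.16453963634575058 [array([ 0.5197, -0.0107]), array([ 0.5198, -0.0642]), array([ 0.4853, -0.0372]), array([ 0.5409, -0.0371])]
```

View pics/w7.png

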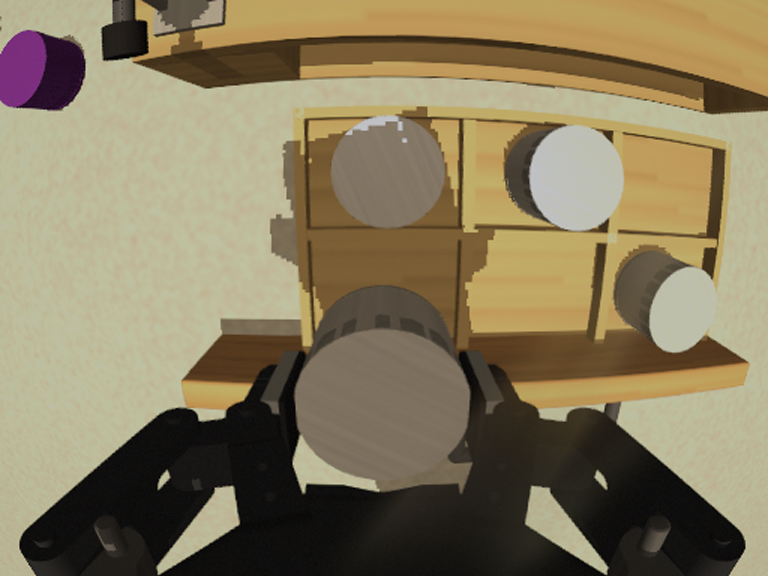

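Tin C sits well in rear-left (388,170). The held tin is over front-left, and the partition line at y≈232 matches the model. Lower and release.

Emit:
carry_out(targets=[255,-0.5,-3,-25,0,255,0,0,-25,0,255,0,0,-20,0,255,0,0,-12,0,255,0,0,-8,0,255,0,0,-4,0,255,0,0,0,0,255,0,0,0,0])

```text
t: 18.35
eef_pos: [0.5166, -0.0414, 0.0434]
tool_rot: [0.0, 1.0, -0.0, 0.001]
contact_force: [0.4, 0.4, -1.7]
gripper_width: 0.615
grasp_force: 53.2
```

Emit:
carry_out(targets=[255,0,0,-2,0,255,0,0,0,0,50,0,0,0,0,50,0,0,0,0,50,0,0,0,0,50,0,0,25,0,50,0,0,45,0,0,0,15,45,0,0,6,45,8,0,0,6,48,0,0,0,6,48,0,0,0,6,48,0,0,0,6,48,0,0,0,7,48,0,0,0,7,48,0,0,0,7,45,0,0,0,6,18,0,0,0,0,0,0,0,0,0,0,0,0])

```text
t: 20.25
eef_pos: [0.5728, 0.3689, 0.1633]
tool_rot: [0.001, 1.0, -0.0, -0.0]
contact_force: [-0.1, -1.2, -0.2]
gripper_width: 1.0
grasp_force: 0.0
```

```bash
python3 - <<'E'
from h import *
c=cam('wrist');o=bot.get_obs();print(o['eef_pos']);print(*tins(c),sep='\n')
b=cam('scene')
im=np.hstack([cv2.resize(c['frame'],(400,300)),cv2.resize(b['frame'][100:320,170:463],(400,300))])
cv2.imwrite('pics/m8.png',im[:,:,::-1])
E
```

```text
[0.57314269 0.36779833 0.16340521]
(array([0.5587, 0.3788, 0.0188]), array([243., 205.]))
```

View pics/m8.png

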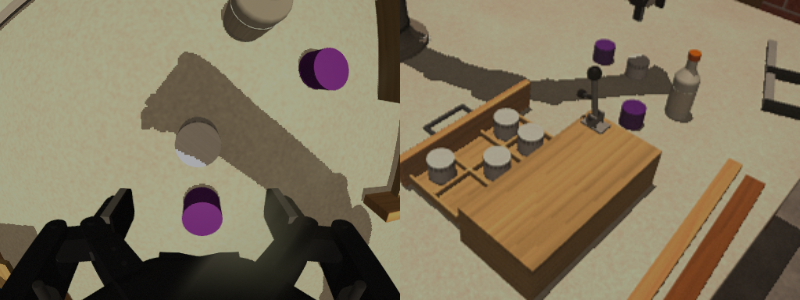

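All four tins in the drawer stand upright. Tin B is under the gripper at (198,145) in the left half, and the purple decoy is clear of it. Grasp.

Emit:
carry_out(targets=[0,1,2,-40,0,0,0,0,-40,0,0,0,0,-33,0,0,0,0,-20,0,0,0,0,-12,0,255,0,0,0,0,255,0,0,0,0,255,0,0,0,0,255,0,0,0,0,255,0,0,0,0])

```text
t: 21.35
eef_pos: [0.5751, 0.3721, 0.0207]
tool_rot: [-0.001, 1.0, -0.0, 0.001]
contact_force: [0.3, -0.1, 6.3]
gripper_width: 0.618
grasp_force: 53.4
```

Emit:
carry_out(targets=[255,0,0,25,0,255,0,0,45,0,255,0,-20,45,0,255,-5,-45,5,0,255,-5,-48,0,0,255,-5,-48,0,0,255,-5,-48,0,0,255,-5,-48,0,0,255,-5,-48,0,0,255,-5,-48,0,0,255,-6,-48,0,0,255,-6,-45,0,0,255,-6,-35,0,0,255,-6,-20,0,0,255,-4,0,0,0,255,0,0,0,0,255,0,0,0,0])

```text
t: 23.05
eef_pos: [0.5113, -0.128, 0.139]
tool_rot: [-0.0, 1.0, 0.001, 0.0]
contact_force: [-0.4, -0.1, -2.4]
gripper_width: 0.615
grasp_force: 53.3
```

```bash
python3 - <<'E'
from h import *
c=cam('wrist');o=bot.get_obs();print(o['eef_pos'],o['gripper_width'])
save(c,'w9',s=1.5)
for n,P in [('FM',(.5165,-.132,.022)),('part',(.550,-.132,.036)),('p1',(.52,-.086,.036))]:print(n,np.array(proj(c,P))*1.5)
e=np.array([(294,400),(472,400),(382,484),(382,332)])/1.5
print([np.round(onz(c,*p,o['eef_pos'][2]+.0275)[:2],4) for p in e])
E
```

```text
[ 0.51143185 -0.12796193  0.13898696] 0.6140939602299447
FM [388.42363016 274.3905298 ]
part [389.12858715 221.9849791 ]
p1 [308.49004139 274.45396331]
[array([ 0.5143, -0.1016]), array([ 0.5143, -0.1551]), array([ 0.4817, -0.1281]), array([ 0.5366, -0.128 ])]
```

View pics/w9.png

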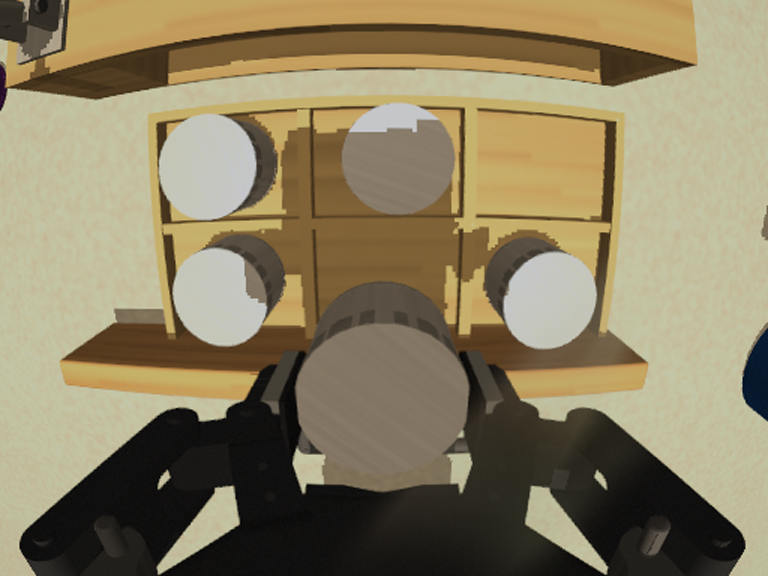

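Rear-left and front-left are occupied and upright. The held tin is over front-middle, to be shifted +4.5, −4 mm.

Emit:
carry_out(targets=[255,4.5,-4,-25,0,255,0,0,-25,0,255,0,0,-20,0,255,0,0,-12,0,255,0,0,-8,0,255,0,0,-4,0,255,0,0,0,0,255,0,0,0,0])

```text
t: 23.9
eef_pos: [0.5161, -0.1336, 0.0454]
tool_rot: [0.0, 1.0, -0.0, 0.001]
contact_force: [0.4, -0.3, -1.5]
gripper_width: 0.612
grasp_force: 53.3
```

Emit:
carry_out(targets=[255,0,0,-3,0,255,0,0,0,0,50,0,0,0,0,50,0,0,0,0,50,0,0,0,0,50,0,0,25,0,50,0,0,45,0,50,0,0,45,0,255,-20,0,20,0,255,-30,1,0,0,255,-23,1,0,0,255,0,0,0,0,255,0,0,0,0])

```text
t: 25.2
eef_pos: [0.4426, -0.1317, 0.1771]
tool_rot: [0.0, 1.0, -0.0, 0.0]
contact_force: [1.0, 0.4, 0.7]
gripper_width: 0.001
grasp_force: 0.0
```

```bash
python3 - <<'E'
from h import *
c=cam('wrist');b=cam('scene');o=bot.get_obs();print(o['eef_pos'],o['gripper_width'])
print(np.array(proj(c,(.4225,-.132,.062)))*400/512,np.array(proj(c,(.4625,-.132,.078)))*400/512)
im=np.hstack([cv2.resize(c['frame'],(400,300)),cv2.resize(b['frame'][100:320,170:463],(400,300))])
cv2.imwrite('pics/m10.png',im[:,:,::-1])
E
```

```text
[ 0.44345555 -0.13152566  0.17696138] 0.0001828605896285701
[198.98607617 164.21172976] [199.01839594 133.66070927]
```

View pics/m10.png

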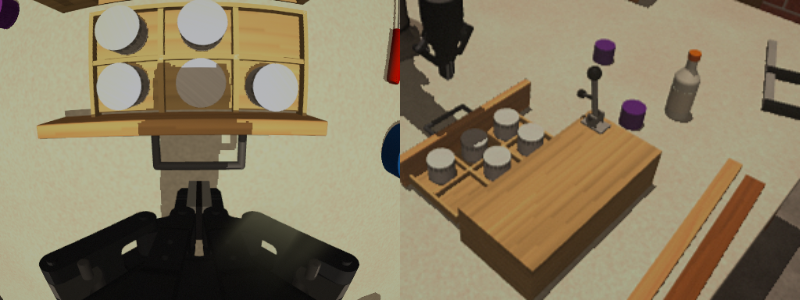

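All five tins stand upright in cells, and the bar at (199,165) is as predicted. Now I lower behind the bar and push the drawer shut against its front.

Emit:
carry_out(targets=[255,1,0,-40,0,255,0,0,-40,0,255,0,0,-30,0,255,0,0,-22,0,255,0,0,0,0,255,4,0,0,0,255,6,0,0,0,255,8,0,0,0,255,10,0,0,0,255,12,0,0,0,255,12,0,0,0,255,12,0,0,0,255,12,0,0,0,255,12,0,0,0,255,12,0,0,0,255,12,0,0,0,255,12,0,0,0,255,0,0,0,0])

```text
t: 27.1
eef_pos: [0.5705, -0.1315, 0.0451]
tool_rot: [-0.0, 1.0, -0.0, 0.002]
contact_force: [-0.4, 1.3, 0.0]
gripper_width: 0.006
grasp_force: 0.0
```

Emit:
carry_out(targets=[255,10,0,0,0,255,10,0,0,0,255,8,0,0,0,255,6,0,0,0,255,4,0,0,0,255,3,0,0,0,255,3,0,0,0,255,2,0,0,0,255,0,0,0,0])

```text
t: 28.0
eef_pos: [0.6139, -0.1315, 0.0448]
tool_rot: [-0.0, 1.0, -0.0, 0.0]
contact_force: [-2.0, -0.5, -1.0]
gripper_width: 0.002
grasp_force: 0.6
```

Small steps until the stop is felt.

Emit:
carry_out(targets=[255,2,0,0,0,255,2,0,0,0,255,0,0,0,0])

```text
t: 28.3
eef_pos: [0.6151, -0.1315, 0.0446]
tool_rot: [0.0, 1.0, -0.0, -0.003]
contact_force: [-9.7, 0.2, 5.1]
gripper_width: -0.002
grasp_force: 4.9
```

Emit:
carry_out(targets=[255,2,0,0,0,255,0,0,0,0])

```text
t: 28.5
eef_pos: [0.615, -0.1315, 0.0443]
tool_rot: [0.0, 1.0, -0.0, -0.005]
contact_force: [-15.2, -0.4, 10.8]
gripper_width: -0.001
grasp_force: 7.8
```

The drawer is shut against its stop. Back off, lift, and return over the clamp ball.

Emit:
carry_out(targets=[255,-10,0,0,0,255,0,0,25,0,255,0,0,45,0,255,0,0,45,0,255,0,0,45,0,255,0,0,45,0,0,12,35,5,0,0,12,40,0,0,0,12,40,0,0,0,12,40,0,0,0,6,24,0,0,0,4,0,0,0,0,0,0,0,0])

```text
t: 29.8
eef_pos: [0.6683, 0.0481, 0.2551]
tool_rot: [-0.0, 1.0, 0.0, 0.001]
contact_force: [0.9, -1.6, -0.3]
gripper_width: 1.002
grasp_force: 0.0
```

```bash
python3 - <<'E'
from h import *
c=cam('wrist');t=cam('top');print(bot.get_obs()['eef_pos'])
g=c['frame'].max(2)[100:235,200:320]; m=(g<40).astype('uint8')
n,l,s,k=cv2.connectedComponentsWithStats(m)
for i in range(1,n):
    if s[i,4]>60:
        u,v=k[i]+[200,100]; print(s[i],u,v,np.round(onz(c,u,v,.209),4))
print('pred',proj(c,(.67,.047,.209)))
print('bar', [int(x) for x in t['frame'][170:190,274].mean(1)], [np.round(onz(t,274,v,.062)[0],4) for v in(178,182)])
E
```

```text
[0.66775423 0.04581892 0.25481406]
[ 36 113  39  22 697] 255.1090387374462 225.03873744619798 [0.6618 0.0478 0.209 ]
pred (np.float64(256.30228092420504), np.float64(213.85558796256066))
bar [42, 50, 78, 102, 111, 113, 113, 113, 109, 103, 83, 62, 53, 59, 83, 105, 113, 114, 114, 114] [np.float64(0.5989), np.float64(0.5862)]
```

Emit:
carry_out(targets=[0,-10,1,-20,0,0,0,0,-25,0,0,0,0,-20,0,0,0,0,0,0,255,0,0,0,0,255,0,0,0,0,255,0,0,0,0,255,0,0,0,0,255,0,0,0,0,255,0,0,0,0], newtons=50)

```text
t: 30.9
eef_pos: [0.658, 0.0477, 0.1911]
tool_rot: [0.001, 1.0, -0.001, 0.001]
contact_force: [-1.7, -2.9, 5.7]
gripper_width: 0.299
grasp_force: 48.7
```

Emit:
carry_out(targets=[255,-9.3,0,-2.1,0,255,-9,0,-3,0,255,-8.7,0,-3.9,0,255,-8.2,0,-4.7,0,255,-7.7,0,-5.5,0,255,-7.1,0,-6.3,0,255,-6.5,0,-7,0,255,-5.8,0,-7.6,0,255,-5,0,-8.1,0,255,-4.1,0,-8.6,0,255,-3.2,0,-8.9,0,255,-2.4,0,-9.2,0,255,-1.4,0,-9.4,0,255,-0.5,0,-9.5,0,255,0,0,-1.5,0,255,0,0,0,0])

```text
t: 32.5
eef_pos: [0.5794, 0.0472, 0.0939]
tool_rot: [0.0, 1.0, -0.001, 0.001]
contact_force: [5.0, -4.7, -1.9]
gripper_width: 0.29
grasp_force: 60.4
```

Emit:
carry_out(targets=[255,0,0,-3,0,255,0,0,-2,0,255,0,0,0,0])

```text
t: 32.8
eef_pos: [0.5798, 0.0473, 0.0894]
tool_rot: [0.0, 1.0, -0.001, 0.001]
contact_force: [4.1, -4.6, 0.4]
gripper_width: 0.299
grasp_force: 60.7
```

Emit:
carry_out(targets=[255,0,0,-3,0,255,0,0,-2,0,255,0,0,0,0])

```text
t: 33.1
eef_pos: [0.5806, 0.0473, 0.0847]
tool_rot: [0.0, 1.0, -0.001, 0.002]
contact_force: [6.2, -4.8, 1.4]
gripper_width: 0.296
grasp_force: 60.9
```

Emit:
carry_out(targets=[0,0,0,0,0,0,0,0,0,0,0,0,0,0,0,0,0,0,0,0,0,0,0,30,0,0,0,0,45,0,0,0,-3,45,0,0,0,0,26,0,0,0,0,0,0,0,0,0,0,0])

```text
t: 34.1
eef_pos: [0.5784, 0.0456, 0.2306]
tool_rot: [0.0, 1.0, -0.0, 0.0]
contact_force: [0.6, -0.4, -0.9]
gripper_width: 1.002
grasp_force: 0.0
```

```bash
python3 - <<'E'
from h import *
import pickle
c=cam('wrist');b=cam('scene');print(bot.get_obs()['eef_pos'])
def ball(c,x0,y0,x1,y1,th=40):
    m=(c['frame'].max(2)[y0:y1,x0:x1]<th).astype('uint8');m=cv2.morphologyEx(m,cv2.MORPH_OPEN,np.ones((5,5)))
    n,l,s,k=cv2.connectedComponentsWithStats(m)
    return [(s[i],k[i]+[x0,y0]) for i in range(1,n) if s[i,4]>30]
print('wrist',ball(c,210,150,300,235),[np.round(proj(c,(.671-.095*np.cos(t),.047,.115+.095*np.sin(t))),1) for t in(0,.1,.2)])
v=pickle.load(open('v0.pkl','rb'))[1]
print('scene now',ball(b,250,130,330,200),'was',ball(v,250,130,330,200))
print([np.round(proj(b,(.671-.095*np.cos(t),.047,.115+.095*np.sin(t))),1) for t in(0,.1,.2)])
E
```

```text
[0.57754305 0.0453495  0.22900224]
wrist [(array([ 28,  28,  30,  27, 680], dtype=int32), array([252.75735294, 190.37647059]))] [array([252.9, 191.5]), array([252.9, 194. ]), array([252.8, 195.5])]
scene now [(array([32, 35,  7,  8, 50], dtype=int32), array([284.98, 168.42]))] was []
[array([285.4, 167.8]), array([285.8, 165.3]), array([286.4, 162.8])]
```

```bash
python3 - <<'E'
from h import *
import pickle
v=pickle.load(open('v0.pkl','rb'))[1];b=cam('scene')
def ball(c,th):
    m=(c['frame'].max(2)[155:180,275:300]<th); y,x=np.nonzero(m); return x.mean()+275,y.mean()+155,m.sum()
for th in(45,55,65):print(ball(v,th),ball(b,th))
for c in(v,b): # shadow-free handle/front check
    t=v['frame'][195:235,225:272]
    r=cv2.matchTemplate(c['frame'][185:245,215:282],t,cv2.TM_CCOEFF_NORMED);print('handle',cv2.minMaxLoc(r)[1::2])
t=v['frame'][155:178,275:298]
r=cv2.matchTemplate(b['frame'][145:188,265:308],t,cv2.TM_CCOEFF_NORMED);print('ball',cv2.minMaxLoc(r)[1::2])
E
```

```text
(np.float64(285.6551724137931), np.float64(166.05172413793105), np.int64(58)) (np.float64(285.25925925925924), np.float64(168.37037037037038), np.int64(54))
(np.float64(285.734375), np.float64(165.859375), np.int64(64)) (np.float64(286.36764705882354), np.float64(169.10294117647058), np.int64(68))
(np.float64(287.4651162790698), np.float64(165.5581395348837), np.int64(86)) (np.float64(288.66346153846155), np.float64(170.375), np.int64(104))
handle (0.9999998211860657, (10, 10))
handle (0.596451997756958, (10, 10))
ball (0.6611638069152832, (10, 12))
```

The handle is back at its starting pixel. The ball is slightly lower than at the start, so the clamp is fully down, and the gripper is clear. Handing in.

```bash
python3 -c "
from station import bot
print(bot.hand_in())"
```

```text
the job is handed in; nothing more can be done
None
```

I handed the job in at about 34 s: all three loose silver tins are upright in empty drawer cells with the two stored tins left in place, the drawer is shut and the clamp is down; the hand-in returned no verdict.

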